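# Rack the press guide pins, chamfered end first

## Robot

A 6-joint arm with a two-finger parallel gripper is mounted at the origin on the work surface; the furniture and walls round the work are solid. World frame = base frame: x ahead of the robot, y to its left, z up, the work surface at z = 0. Lengths are in m, angles in rad, forces in N, time in s.
With the tool pointing down it reaches from about 0.225 to 0.875 m from the base axis. Payload 3.4 kg.
Tool frame: the origin (TCP) lies midway between the tips of the shut fingers; the grasp point (between the pads) lies behind it (manip.grip_point_offset is the z of the grasp point in the tool frame, in m); z points along the fingers, x is the direction in which the jaws open and shut, and the axes are right-handed (so a half turn about z gives the same grasp; the last joint's range is limited). The gripper opens to 85 mm and grips with 20 to 120 N. Pads are 22 mm wide; open, the fingers measure 114 mm over their backs; the gripper's body (76 mm by 85 mm) begins 54 mm behind the grasp point. The pads swing forward as they close: fully open they stand 13 mm farther back than shut.
Start: joints at [1.146, 0.276, 1.505, -0, 1.361, -0.121], TCP at [0.172, 0.549, 0.201] pointing down, gripper open.
Joint ranges: [-2.89, 2.89], [-0.75, 2.08], [0.22, 2.7], [-1.18, 4.32], [0.11, 2.71], [-2.7, 2.7]. Speed limits (rad/s): [2.57, 2.57, 3.14, 3.14, 3.14, 3.14].

## Interface

Orientations are given as a unit quaternion [w, x, y, z].
In Python, from rig import manip, eyes, recognise, regions_of, mark_of gives the robot as it stands.
- The arm moves only by the shell command python3 -m inch 'ROWS' [FORCE]. ROWS is JSON, a list of rows, each a list of 5 numbers: the gripper command: -1 is shut, 1 is fully open, values between are in proportion, then the shift along the tool's x, y, z in mm, then the turn about the tool's z in degrees. A call has 1 to 20 rows; each row shifts and turns the pose as measured when the row begins, along the tool's axes as they then stand; what a row does not reach is not made up. A row lasts 1/12 s, in which the tool goes at most 41.7 mm and 7.16 degrees, less where a joint would pass 70% of its speed; a pose out of reach is approached as far as the arm can. A call with a gripper value outside its range is refused whole. The fingers move at their own pace and stop on an object; FORCE is the grip in N (left out, the last holds). Time passes only in rows, so rows that do not move let the fingers close. It gives the time, the measured TCP pose, the force and the opening at its end, in the units of the state.
- manip.get_state(): the state, without advancing time (a new reading comes with each control period).
- eyes.get_image(name): name is "scene" or "top" or "wrist"; returns a dict with "frame" (384x512x3 uint8, red, green, blue), "K" (3x3 intrinsics, pixels), "rvec" (rotation vector, rad) and "tvec" (3), from world to camera coordinates, as OpenCV has them; the wrist camera has in their place "mount" (4x4, takes a point from camera to tool coordinates, whose origin is the TCP and whose axes are the tool frame's). Camera axes: x right, y down, z forward; pixel columns grow to the right and rows downward; lengths in m; the calibration is good to about 2 mm. A picture is of the moment at which its call begins: read the wrist's pose just before it. There is no depth.
- manip.sign_off(): hands the job in, once; it reports no verdict.
Trained networks look in a picture, given as the dict that the camera call returned (one of the last four; its "shot" number tells which), for a name from the list of things; names that differ only in an ending like _2 or _b are one class to them, and where a whole thing is asked for, a point or a joint stands for the part that bears it (a point fixed in the world has none). Each returns a list of dicts, best first, with "confidence" (0 to 1); they miss things now and then, are a little off and sometimes report something else, mostly with a low value. They report only what shows in the picture. A call takes as long as a camera call. They do not tell look-alikes from the thing itself.
- recognise(picture, target): "bbox" ([left, top, width, height] in pixels, round what is visible of it).
- regions_of(picture, target): "mask" (384x512 bool, what is visible of it) and "bbox" ([left, top, width, height] in pixels, round what is visible of it).
- mark_of(picture, target): "point" ([row, column] in pixels: a listed point, or the origin of a listed thing).
The state is a dict: "clock": time; "qpos": joint angles; "qd": joint speeds; "effort": joint torques, N m; "position": TCP position; "ee_rot": TCP orientation; "contact_force": force on the tool from outside, world axes, zero at the start; "moment": the same for the moment, N m; "width": finger opening in m.
Only numpy, scipy, OpenCV 4.12 (cv2) and the standard library are available. Lean on these libraries where they do the work, as an engineer would, in place of code of your own. Each camera call takes 0.05 s, during which the arm holds its last target.

## Task

Push each of the three metal guide pins forward along its V notches until it is fully home in its bore in the blue rack. All three must sit chamfered end first: a pin that stops about a centimetre short has gone in square end first, so draw it back out of the bore, turn it end for end, lay it in its notches again and push it fully home like the others. Leave the wash bottle and the dropper bottle where they stand, and let go of everything at the end.

Things in the scene. Friction and masses are not known exactly. Their poses are not given: they have to be found in the camera images.
- pin_rack: Pin rack, fixed to the bench: aluminium base plate 186 x 240 x 10 mm, two blue V-notched cross rails, blue header block with three blind bores. Origin at bench height under the middle pin place; x along the pins from the open front into the bores, y across, z up. Places at y = -72, 0, +72 mm; axis of a pin in its notches 50 mm above the origin.
- rail_mid (a point): On the middle pin axis in the front rail (rack x = -72 mm; rail 12 mm wide in x, top 47 mm above the bench; the second rail is centred at x = +10 mm). The 90 degree V notches centre the pins. Between the rails is 70 mm of room where a pin is free on both sides, the base plate lying 40 mm below its axis.
- bore_mid (a point): Centre of the middle bore's mouth (rack x = +43 mm), ringed by a brass flange 2 mm proud of the header block, which is 42 mm deep, top 78 mm high. Each bore is 27.5 mm wide for 18 mm, then narrows to a seat 20.5 mm wide and 10 mm deep: a square end stops at the step (rack x = +61 mm), a chamfered end goes on to the end wall (x = +71 mm).
- pin_1_mid (a point): One of three metal guide pins, 24 mm thick, 160 mm long, about 0.2 kg, one in each place of the rack; point at the middle of its axis. One end is square, the other tapers to 8 mm over its last 14 mm. At the start its x axis points along the pin to the header, which does NOT tell the chamfered end: that may lead or trail. Its middle then is at rack x = -46 to -26 mm.
- pin_2_mid (a point): One of three metal guide pins, 24 mm thick, 160 mm long, about 0.2 kg, one in each place of the rack; point at the middle of its axis. One end is square, the other tapers to 8 mm over its last 14 mm. Fully home, its middle is at rack x = -9 mm and its rear end stands 11 mm out of the front rail; with the square end leading it stops at x = -19 mm, 21 mm out. The first pin's notes hold too.
- pin_3_mid (a point): One of three metal guide pins, 24 mm thick, 160 mm long, about 0.2 kg, one in each place of the rack; point at the middle of its axis. One end is square, the other tapers to 8 mm over its last 14 mm. Sliding a pin takes 1 to 4 N (a little more as it is first bumped); at the stop it stands firm (about 10 N is plenty). The first two pins' notes hold too.
- wash_bottle_mid (a point): Bystander: white wash bottle with red cap, 65 mm wide, 182 mm tall, standing upright to the right of the rack; point half-way up.
- dropper_mid (a point): Bystander: amber dropper bottle, 31 mm wide, 91 mm tall, standing upright to the right of the rack; point half-way up.
Not all that is in view belongs to the job. Leave any green or purple look-alike of the part that bears pin_3_mid alone.

How it is judged:
At the end, for the whole second after the job is handed in: Each of the three pins lies in the rack, at rest and released, fully home: its middle at rack x = -13 to -5 mm (home is -9 mm; square end first it stops at -19 mm), its axis 45 to 56 mm above the bench and within 0.06 rad of the rack's x axis (x of pin_1_mid in the frame of pin_rack between -0.013 and -0.005 m and z of pin_1_mid in the frame of pin_rack between 0.045 and 0.056 m and angle between the x axis of each of pin_1_mid, pin_2_mid, pin_3_mid and the x axis of pin_rack, either way round below 0.06 rad and linear speed of each of pin_1, pin_2, pin_3 below 0.01 m/s and x of pin_2_mid in the frame of pin_rack between -0.013 and -0.005 m and z of pin_2_mid in the frame of pin_rack between 0.045 and 0.056 m and x of pin_3_mid in the frame of pin_rack between -0.013 and -0.005 m and z of pin_3_mid in the frame of pin_rack between 0.045 and 0.056 m); the robot touches nothing.
It fails at once if the wash bottle is shifted by more than 30 mm (distance of wash_bottle_mid from where it was at the start of the episode above 0.03 m).
It fails at once if the dropper bottle is shifted by more than 30 mm (distance of dropper_mid from where it was at the start of the episode above 0.03 m).
It also fails if it takes over 64 s, if anything falls off the work surface, if the arm or the gripper's body presses on something with over 40 N, if the wrist force passes 120 N, or if a joint passes its speed limit or range.

## Working session

There is one attempt and no reset: what is moved stays moved. The work goes in short steps, Python scripts to look and compute and a shell command to move; the robot and the scene stay as the last step left them, time stands still between calls to the robot, and variables do not carry over. Pictures are saved under pics/ and viewed, and the job is handed in when it is done.

```bash
ls; mkdir -p pics; cat > h.py <<'E'
import numpy as np,cv2
from rig import manip, eyes, recognise, regions_of, mark_of
def save(p,n): cv2.imwrite('pics/'+n,p['frame'][:,:,::-1])
E
python3 - <<'E'
from h import *
s=manip.get_state();print(s, manip.grip_point_offset)
for c in ['scene','top','wrist']:
    p=eyes.get_image(c);save(p,c+'0.png')
    print(c,p['K'].tolist(),p.get('rvec'),p.get('tvec'),p.get('mount'))
    for t in ['pin_rack','rail_mid','bore_mid','pin_1_mid','wash_bottle_mid','dropper_mid']:
        print(t,[(np.round(d['point']).tolist(),round(d['confidence'],2)) for d in mark_of(p,t)])
E
```

```text
pics
{'clock': 0.0, 'qpos': array([ 1.14600361e+00,  2.76617365e-01,  1.50613706e+00,  2.67929055e-05,
        1.36074349e+00, -1.20995673e-01]), 'qd': array([ 0.00071581, -0.00058671,  0.00031887, -0.00014283,  0.00061113,
       -0.00115214]), 'effort': array([-4.65656740e-04, -4.16759670e+01, -2.45800155e+01, -5.67284478e-04,
        1.08783631e-02, -1.10865454e-05]), 'position': array([0.17175255, 0.54812116, 0.20052548]), 'ee_rot': array([ 4.55718178e-04,  8.05962065e-01,  5.91966419e-01, -8.36662234e-04]), 'contact_force': array([-0.07311628, -0.44593404,  0.31200724]), 'moment': array([-0.02871941, -0.00768087, -0.00499565]), 'width': 0.08546999439918934} -0.0187
scene [[368.82070448952766, 0.0, 254.67425589542574], [0.0, 368.82070448952766, 190.90189407277757], [0.0, 0.0, 1.0]] [ 2.01095349 -0.76590073  0.42498255] [-0.45621524  0.16862937  0.82961134] None
pin_rack [([184.0, 262.0], 0.94)]
rail_mid [([178.0, 246.0], 0.69)]
bore_mid [([167.0, 267.0], 0.85)]
pin_1_mid [([169.0, 236.0], 0.82)]
wash_bottle_mid [([215.0, 389.0], 0.69)]
dropper_mid [([240.0, 326.0], 0.87)]
top [[3
[... 184 characters left out ...]
 None
pin_rack [([146.0, 219.0], 0.78)]
rail_mid [([173.0, 226.0], 0.95)]
bore_mid [([128.0, 216.0], 0.87)]
pin_1_mid [([160.0, 197.0], 0.57)]
wash_bottle_mid [([120.0, 384.0], 0.96)]
dropper_mid [([178.0, 351.0], 0.49)]
wrist [[328.75844351165705, 0.0, 252.58233022943654], [0.0, 328.75844351165705, 185.26138908773265], [0.0, 0.0, 1.0]] None None [[ 9.99998718e-01  1.48185073e-03  6.06561457e-04 -4.98757810e-04]
 [-1.59809110e-03  9.47223995e-01  3.20568479e-01 -8.15993538e-02]
 [-9.95149295e-05 -3.20569038e-01  9.47225149e-01 -1.73292697e-01]
 [ 0.00000000e+00  0.00000000e+00  0.00000000e+00  1.00000000e+00]]
pin_rack []
rail_mid []
bore_mid []
pin_1_mid []
wash_bottle_mid []
dropper_mid []
```

View pics/scene0.png

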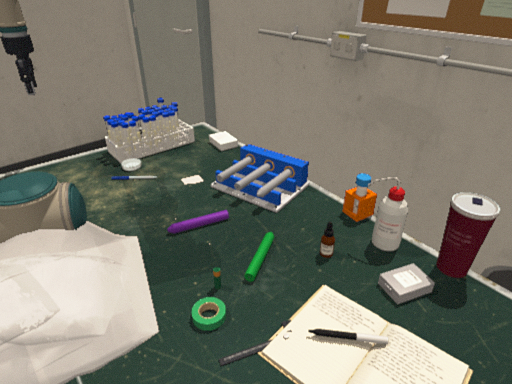

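View pics/top0.png

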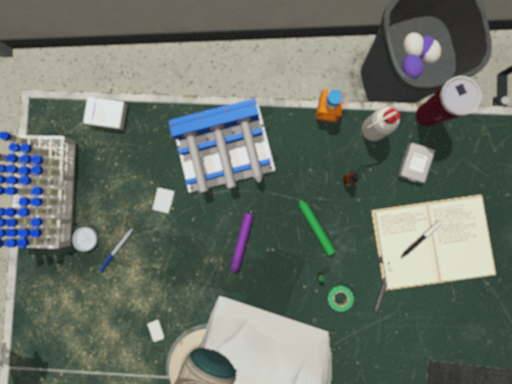

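```bash
python3 - <<'E'
import cv2
a=cv2.imread('pics/top0.png')[70:220,140:300];cv2.imwrite('pics/top0c.png',cv2.resize(a,None,fx=4,fy=4,interpolation=2))
a=cv2.imread('pics/scene0.png')[110:230,180:340];cv2.imwrite('pics/scene0c.png',cv2.resize(a,None,fx=5,fy=5,interpolation=2))
E
```

```text
(no output)
```

View pics/top0c.png

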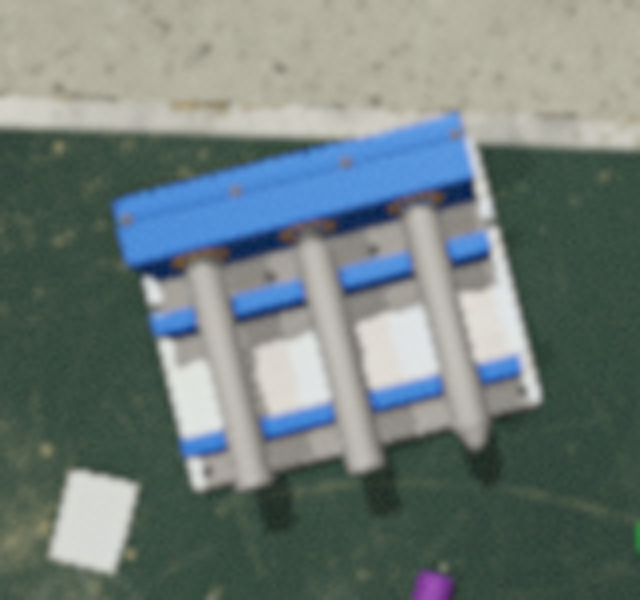

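View pics/scene0c.png

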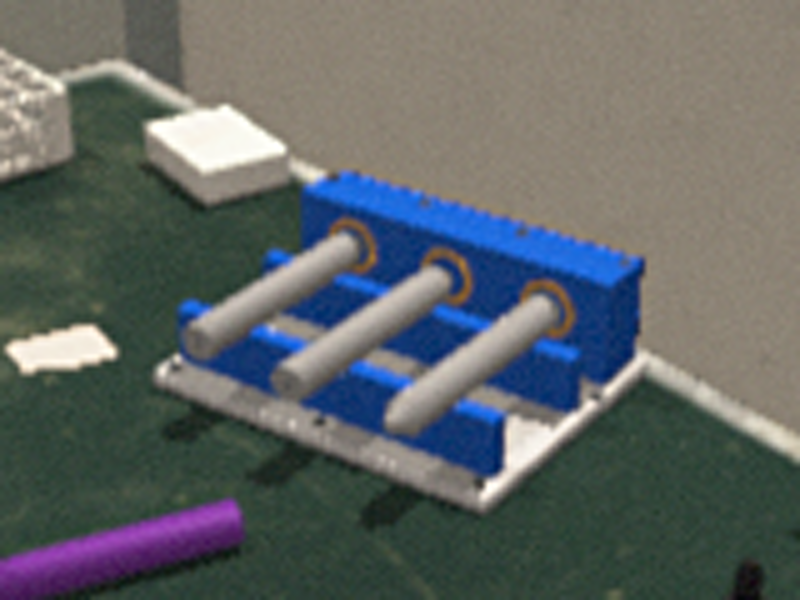

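```bash
cat >> h.py <<'E'
from scipy.spatial.transform import Rotation as R
from scipy.optimize import least_squares
def proj(p,X):
    X=np.atleast_2d(np.asarray(X,float))
    return cv2.projectPoints(X,p['rvec'],p['tvec'],p['K'],None)[0].reshape(-1,2)
def rack2w(q,P):
    c,s=np.cos(q[2]),np.sin(q[2]);P=np.atleast_2d(P)
    return np.c_[q[0]+c*P[:,0]-s*P[:,1],q[1]+s*P[:,0]+c*P[:,1],P[:,2]]
def tool2rack(q,st):
    c,s=np.cos(q[2]),np.sin(q[2]);d=st['position'][:2]-q[:2]
    M=R.from_quat(np.roll(st['ee_rot'],-1)).as_matrix()
    t=M[:,0];y=M[:,1]
    return np.array([c*d[0]+s*d[1],-s*d[0]+c*d[1],st['position'][2]]),np.degrees(np.arctan2(t[1],t[0])-q[2]),M
E
python3 - <<'E'
from h import *
pts={'pin_rack':(0,0,0),'rail_mid':(-.072,0,.05),'bore_mid':(.043,0,.05)}
obs=[];pc={}
for c in ['scene','top']:
    p=eyes.get_image(c);pc[c]=p
    for t in pts:
        d=mark_of(p,t)
        if d: obs.append((c,pts[t],d[0]['point'][::-1],d[0]['confidence']))
f=lambda q:np.concatenate([(proj(pc[c],rack2w(q,P))[0]-o) for c,P,o,k in obs])
r=least_squares(f,[.6,0.05,0.2],loss='soft_l1');print(r.x,f(r.x).reshape(-1,2).round(1))
for c in pc:
    im=cv2.resize(pc[c]['frame'][:,:,::-1],None,fx=4,fy=4,interpolation=2)
    d=lambda a,b,col:cv2.line(im,*[tuple(int(v) for v in x*4+2) for x in proj(pc[c],rack2w(r.x,[a,b]))],col,1)
    for y in (-.072,0,.072): d((-.11,y,.05),(.043,y,.05),(0,0,255)); 
    for x in (-.078,-.066,.004,.016): d((x,-.1,.047),(x,.1,.047),(0,255,255))
    d((.045,-.1,.078),(.045,.1,.078),(0,255,0));d((.087,-.1,.078),(.087,.1,.078),(0,255,0))
    u=proj(pc[c],rack2w(r.x,(0,0,.03)))[0]*4
    x,y=int(u[0])-320,max(0,int(u[1])-280)
    cv2.imwrite(f'pics/ov_{c}.png',im[y:y+560,x:x+640])
E
```

```text
[ 0.5839983  -0.0488762   0.22983807] [[-5.9 -1.8]
 [-1.  -0.2]
 [ 0.3 -2.7]
 [ 0.3  0.4]
 [ 2.1  0.1]
 [ 0.3 -1.9]]
```

View pics/ov_top.png

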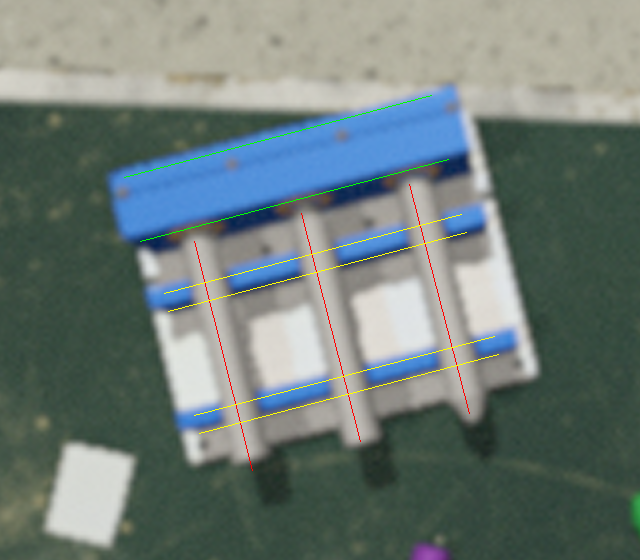

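View pics/ov_scene.png

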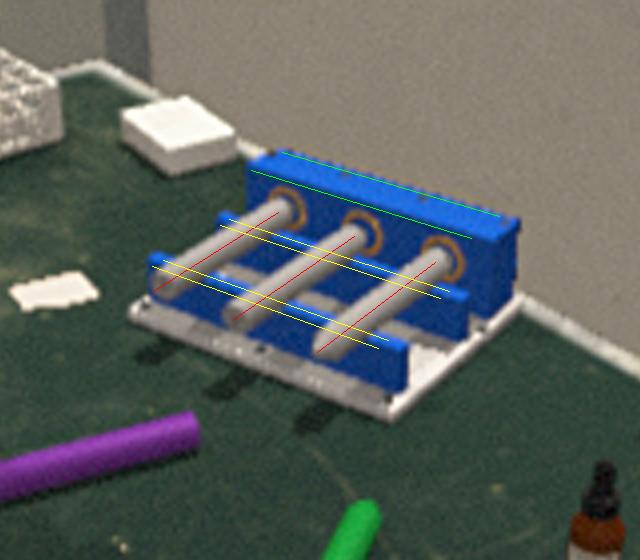

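```bash
python3 - <<'E'
from h import *
q=[.587,-.049,.23]
s=manip.get_state();p,a,M=tool2rack(q,s);print(p,a,s['qpos'][5]);print(M.round(3))
# shift in tool axes to target rack (-.17,0,.2)
w=rack2w(q,[-.13,0,.20])[0];print(w,M.T@(w-s['position'])*1000, np.degrees(np.arctan2(w[1],w[0])))
E
```

```text
[-0.26778185  0.67657276  0.20143557] 59.41684347227951 -0.1210224145291362
[[ 0.299  0.954  0.   ]
 [ 0.954 -0.299  0.   ]
 [ 0.     0.    -1.   ]]
[ 0.46042337 -0.07863708  0.2       ] [-512.35421943  462.84758287    1.36804548] -9.692197619689184
```

```bash
python3 -m inch '[[1,-28,25.5,0,0],[1,-28,25.5,0,0],[1,-28,25.5,0,0],[1,-28,25.5,0,0],[1,-28,25.5,0,0],[1,-28,25.5,0,0],[1,-28,25.5,0,0],[1,-28,25.5,0,0],[1,-28,25.5,0,0],[1,-28,25.5,0,0],[1,-28,25.5,0,0],[1,-28,25.5,0,0],[1,-28,25.5,0,0],[1,-28,25.5,0,0],[1,-28,25.5,0,0],[1,-28,25.5,0,0],[1,-28,25.5,0,0],[1,-28,25.5,0,0]]'
python3 -m inch '[[1,0,0,0,-6],[1,0,0,0,-6],[1,0,0,0,-6],[1,0,0,0,-6],[1,0,0,0,-6],[1,0,0,0,0]]'
python3 - <<'E'
from h import *
q=[.587,-.049,.23]
s=manip.get_state();p,a,M=tool2rack(q,s);print(p,a,s['qpos'][5],s['clock'],M.round(3))
P=eyes.get_image('wrist');save(P,'w1.png')
E
```

```text
clock: 2.95
position: [0.4716, -0.0875, 0.2013]
ee_rot: [0.0, 0.802, 0.597, 0.008]
contact_force: [0.8, 0.7, -0.0]
width: 0.0856
clock: 3.45
position: [0.4768, -0.0996, 0.2008]
ee_rot: [0.005, 0.616, 0.788, 0.006]
contact_force: [-0.1, -1.1, -0.1]
width: 0.0853
[-0.11884905 -0.02411956  0.20077359] 90.84017568707459 -2.1740250878475567 3.45 [[-0.242  0.97   0.016]
 [ 0.97   0.242  0.003]
 [-0.001  0.017 -1.   ]]
```

View pics/w1.png

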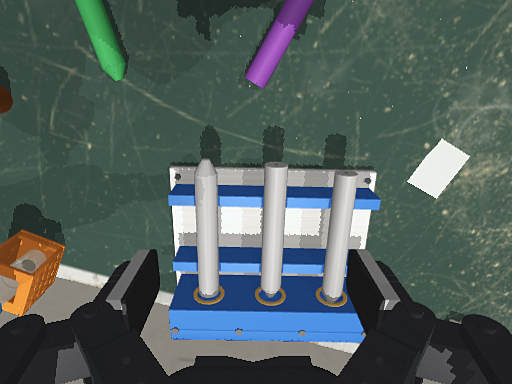

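```bash
python3 - <<'E'
from h import *
a=cv2.imread('pics/w1.png')[150:350,160:390];cv2.imwrite('pics/w1c.png',cv2.resize(a,(800,696),interpolation=2)[:600])
P=eyes.get_image('wrist')
for t in ['pin_rack','rail_mid','bore_mid','pin_1_mid']:
    print(t,[(np.round(d['point'][::-1],1).tolist(),round(d['confidence'],2)) for d in mark_of(P,t)])
E
```

```text
pin_rack [([271.6, 240.6], 0.83)]
rail_mid [([277.3, 203.6], 0.83), ([272.5, 236.0], 0.18)]
bore_mid [([269.3, 293.8], 0.87)]
pin_1_mid []
```

View pics/w1c.png

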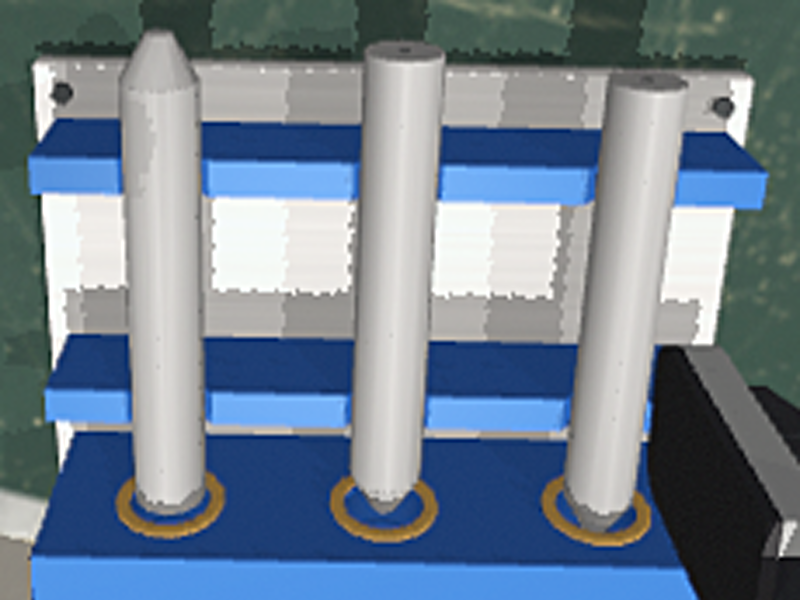

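```bash
cat >> h.py <<'E'
def wristcam(P,s):
    M=np.eye(4);M[:3,:3]=R.from_quat(np.roll(s['ee_rot'],-1)).as_matrix();M[:3,3]=s['position']
    T=np.linalg.inv(M@np.array(P['mount']))
    return dict(K=P['K'],rvec=cv2.Rodrigues(T[:3,:3])[0],tvec=T[:3,3],frame=P['frame'])
E
python3 - <<'E'
from h import *
s=manip.get_state();C=wristcam(eyes.get_image('wrist'),s)
px=lambda x,y:np.array([160+x/3.478,150+y/3.478])
rings=[(px(171,505),(.043,-.072,.05)),(px(384,507),(.043,0,.05)),(px(597,510),(.043,.072,.05))]
lines=[(px(30,157),-.078,.047),(px(768,172),-.078,.047),(px(30,193),-.066,.047),(px(768,207),-.066,.047),(px(35,556),.045,.078),(px(690,566),.045,.078),(px(45,391),.004,.047),(px(45,420),.016,.047),(px(640,399),.004,.047),(px(640,429),.016,.047)]
def f(q,full=False):
    r=[]
    for u,P in rings:r+=list(proj(C,rack2w(q,P))[0]-u)
    for u,x,z in lines:
        a,b=proj(C,rack2w(q,[(x,-.1,z),(x,.1,z)]));n=np.array([-(b-a)[1],(b-a)[0]]);n/=np.linalg.norm(n);r.append(n@(u-a))
    return np.array(r)
r=least_squares(f,[.587,-.049,.23],loss='soft_l1');print(r.x,f(r.x).round(1))
q=r.x
# with dz
g=lambda v:np.array(list(f(v[:3])))
def pix(u,z):
    Rm=cv2.Rodrigues(C['rvec'])[0];o=-Rm.T@C['tvec'];d=Rm.T@np.linalg.inv(C['K'])@np.r_[u,1];w=o+d*(z-o[2])/d[2]
    c,sn=np.cos(q[2]),np.sin(q[2]);e=w[:2]-q[:2];return c*e[0]+sn*e[1],-sn*e[0]+c*e[1]
for n,u in [('p3 tip top',px(158,36)),('p2 end top edge',px(403,62)),('p1 end top',px(649,92)),('p3 lead',px(170,508))]: print(n,pix(u,.058),pix(u,.062),pix(u,.05))
print(tool2rack(q,s)[:2])
E
```

```text
[ 0.59140752 -0.04892711  0.22485827] [ 0.3 -2.5  0.1 -2.1 -0.3 -2.  -0.5 -0.  -0.5 -0.3 -0.1 -0.2  0.3 -0.3
 -0.3 -0.6]
p3 tip top (np.float64(-0.12069200154418049), np.float64(-0.07091286648549622)) (np.float64(-0.12179914675283304), np.float64(-0.07033668462440507)) (np.float64(-0.11847771112687543), np.float64(-0.0720652302076786))
p2 end top edge (np.float64(-0.11432702458772125), np.float64(-0.0008685287171029087)) (np.float64(-0.1155150640040188), np.float64(-0.001182559223245238)) (np.float64(-0.11195094575512601), np.float64(-0.00024046770481823618))
p1 end top (np.float64(-0.10665440355833274), np.float64(0.07069978321490687)) (np.float64(-0.10793995638323789), np.float64(0.06947617174314007)) (np.float64(-0.1040832979085223), np.float64(0.07314700615844048))
p3 lead (np.float64(0.041527348084699996), np.float64(-0.0716733725516053)) (np.float64(0.03835851343982631), np.float64(-0.07108752521394636)) (np.float64(0.04786501737444758), np.float64(-0.07284506722692326))
(array([-0.12298619, -0.02340998,  0.20084314]), np.float64(90.9949342385417))
```

```bash
cat > st.py <<'E'
from h import *
q=[.5914,-.0489,.2249]
s=manip.get_state();p,a,M=tool2rack(q,s)
F=M.T@s['contact_force']
print('rack mm',(p*1000).round(1),'yaw',a.round(2),'tilt z',M[:,2].round(3),'Ftool',F.round(1),'w',round(s['width']*1000,1),'t',s['clock'],'j6',s['qpos'][5].round(2))
E
python3 -m inch '[[0.2,-12,22,0,1],[0.2,-12,22,0,0],[0.2,-12,22,0,0],[0.2,-12,22,0,0],[0.2,0,0,0,0],[0.2,0,0,0,0]]' ; python3 st.py
```

```text
clock: 4.3
position: [0.5756, -0.1258, 0.2022]
ee_rot: [0.005, 0.625, 0.781, 0.006]
contact_force: [-0.5, 0.7, 0.9]
width: 0.0512
rack mm [-32.5 -71.4 202.2] yaw 89.77 tilt z [ 0.016  0.004 -1.   ] Ftool [ 0.8 -0.3 -0.9] w 51.2 t 4.3 j6 -2.13
```

```bash
python3 -m inch '[[0.2,0,-1,35,0],[0.2,0,-1,35,0],[0.2,0,-1,35,0],[0.2,0,-1,28,0],[0.2,0,0,18,0],[0.2,0,0,15,0],[0.2,0,0,4,0],[0.2,0,0,0,0]]' ; python3 st.py
```

```text
clock: 4.97
position: [0.572, -0.1246, 0.0289]
ee_rot: [0.007, 0.626, 0.78, 0.007]
contact_force: [0.4, 0.2, 0.1]
width: 0.0513
rack mm [-35.8 -69.5  28.9] yaw 89.65 tilt z [ 0.019  0.002 -1.   ] Ftool [ 0.1  0.5 -0.1] w 51.3 t 4.9667 j6 -2.13
```

```bash
python3 -m inch '[[0.2,-2,1,-2,0],[-1,0,0,0,0],[-1,0,0,0,0],[-1,0,0,0,0],[-1,0,0,0,0],[-1,0,0,0,0],[-1,0,0,0,0]]' 35; python3 st.py
python3 - <<'E'
from h import *
P=eyes.get_image('wrist');save(P,'w2.png')
E
```

```text
clock: 5.55
position: [0.5769, -0.1276, 0.0377]
ee_rot: [0.012, 0.626, 0.78, 0.009]
contact_force: [-0.1, -0.5, 0.5]
width: 0.0001
rack mm [-31.7 -73.5  37.7] yaw 89.62 tilt z [ 0.03  -0.001 -1.   ] Ftool [-0.5 -0.2 -0.5] w 0.1 t 5.55 j6 -2.14
```

View pics/w2.png

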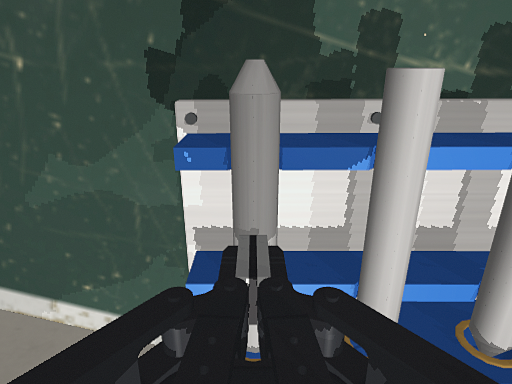

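```bash
python3 - <<'E'
from h import *
for c,(y,x) in {'scene':(100,170),'top':(70,140)}.items():
    P=eyes.get_image(c);a=P['frame'][y:y+150,x:x+190,::-1];cv2.imwrite(f'pics/c2_{c}.png',cv2.resize(a,None,fx=4,fy=4,interpolation=2))
E
```

```text
(no output)
```

View pics/c2_scene.png

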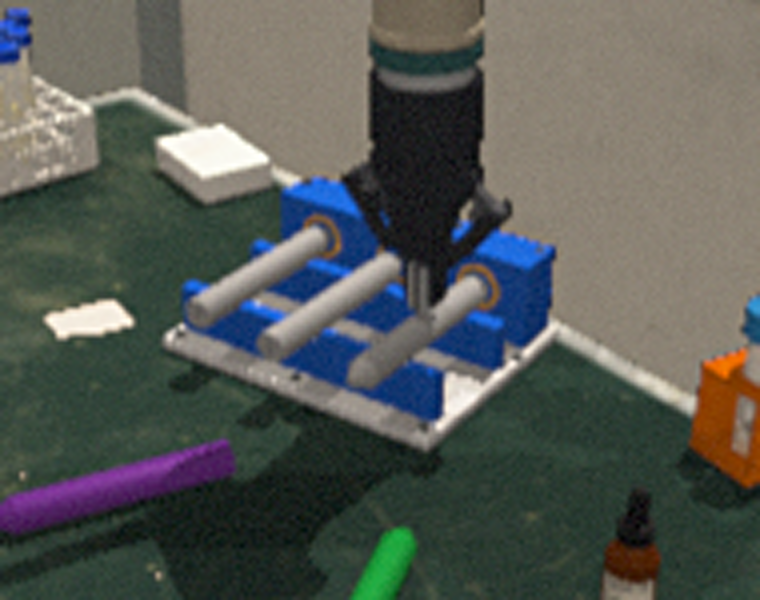

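View pics/c2_top.png

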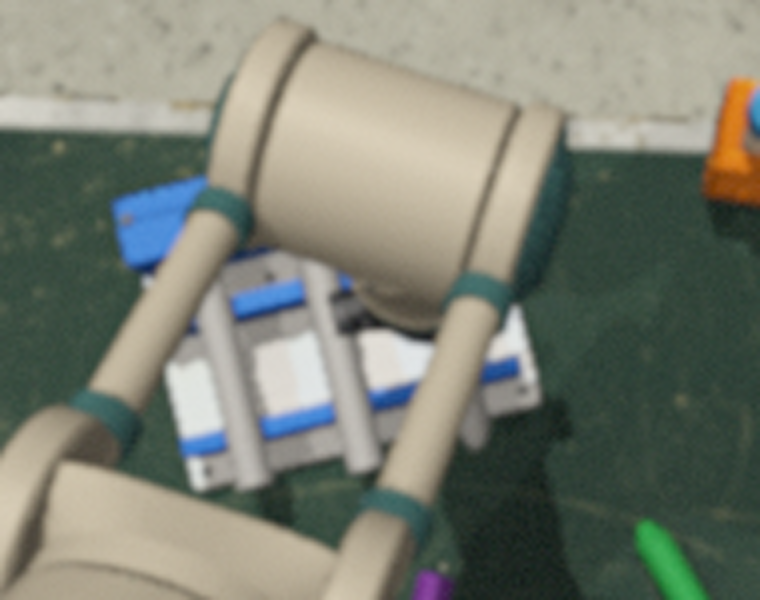

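```bash
python3 - <<'E'
from h import *
s=manip.get_state();P=eyes.get_image('scene')
M=R.from_quat(np.roll(s['ee_rot'],-1)).as_matrix()
for z in (0,-.0187,-.03,-.054-.0187): 
    X=s['position']+M[:,2]*z;print(z,X,(proj(P,X)[0]-[170,100])*4)
q=[.5914,-.0489,.2249]
for x in (-.118,-.035,.042):print(x,(proj(P,rack2w(q,[x,-.072,.05]))[0]-[170,100])*4)
E
```

```text
0 [ 0.57653916 -0.12752794  0.03725438] [421.78180541 342.88526751]
-0.0187 [ 0.5760012  -0.12750749  0.05594663] [421.932417   320.44616451]
-0.03 [ 0.57567612 -0.12749513  0.06724194] [422.02484589 306.67550204]
-0.0727 [ 0.57444773 -0.12744844  0.10992424] [422.38412704 253.14744013]
-0.118 [351.15412189 379.5638914 ]
-0.035 [418.41036251 328.64446145]
0.042 [474.51510932 286.16778272]
```

```bash
python3 -m inch '[[-0.6,0,0,0,0],[-0.6,0,0,0,0],[-0.6,0,0,0,0]]'; python3 st.py
python3 - <<'E'
from h import *
P=eyes.get_image('wrist');save(P,'w3.png')
E
```

```text
clock: 6.0
position: [0.5761, -0.1274, 0.0367]
ee_rot: [0.011, 0.626, 0.78, 0.008]
contact_force: [0.3, -0.3, -0.2]
width: 0.0171
rack mm [-32.4 -73.1  36.7] yaw 89.63 tilt z [ 0.028 -0.001 -1.   ] Ftool [-0.4  0.3  0.2] w 17.1 t 6.0 j6 -2.14
```

View pics/w3.png

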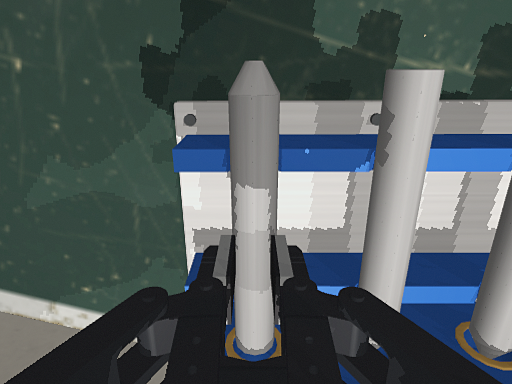

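```bash
python3 - <<'E'
from h import *
P=eyes.get_image('scene')
X=np.array([.17175,.54812,.20053])
M=R.from_quat([.80596,.59197,-.00084,.00046]).as_matrix()
for d in (0,.013,.0187,.04,.0727):
    for x in (-.0427,0,.0427): print(d,x,proj(P,X+M@[x,0,-d])[0].round(1))
a=cv2.imread('pics/scene0.png')[0:120,0:100];cv2.imwrite('pics/s0g.png',cv2.resize(a,None,fx=6,fy=5.0,interpolation=2))
a=cv2.imread('pics/w1.png')[220:384,60:460];cv2.imwrite('pics/w1g.png',cv2.resize(a,None,fx=2,fy=2,interpolation=2))
E
```

```text
0 -0.0427 [ 35.9 108. ]
0 0 [ 36.6 104. ]
0 0.0427 [ 37.3 100.1]
0.013 -0.0427 [ 34.6 103.9]
0.013 0 [35.3 99.9]
0.013 0.0427 [36.  96.2]
0.0187 -0.0427 [ 34.  102.1]
0.0187 0 [34.8 98.2]
0.0187 0.0427 [35.5 94.5]
0.04 -0.0427 [31.8 95.2]
0.04 0 [32.6 91.4]
0.04 0.0427 [33.4 87.9]
0.0727 -0.0427 [28.3 84.3]
0.0727 0 [29.2 80.9]
0.0727 0.0427 [30.1 77.6]
```

View pics/s0g.png

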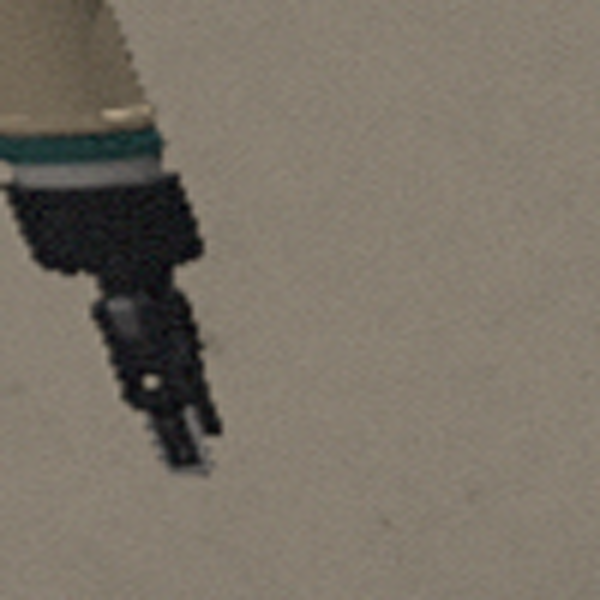

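View pics/w1g.png

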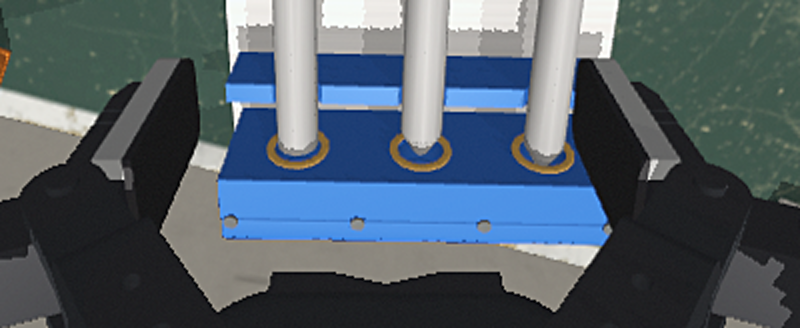

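```bash
python3 -m inch '[[0.2,0,0,-3,0],[0.2,0,0,0,0],[0.2,0,0,0,0],[0.2,0,0,0,0],[0.2,1,0,8,0],[0.2,0,0,10,0],[0.2,0,0,10,0],[0.2,0,0,3,0],[0.2,0,0,0,0]]'; python3 st.py
```

```text
clock: 6.85
position: [0.5764, -0.1262, 0.0054]
ee_rot: [0.011, 0.626, 0.78, 0.008]
contact_force: [0.8, -1.3, 0.2]
width: 0.0513
rack mm [-31.9 -72.    5.4] yaw 89.63 tilt z [ 0.027 -0.    -1.   ] Ftool [-1.4  0.6 -0.2] w 51.3 t 6.85 j6 -2.14
```

```bash
python3 -m inch '[[-1,0,0,0,0],[-1,0,0,0,0],[-1,0,0,0,0],[-1,0,0,0,0],[-1,0,0,0,0]]' 35; python3 st.py
python3 - <<'E'
from h import *
P=eyes.get_image('wrist');save(P,'w4.png')
E
```

```text
clock: 7.27
position: [0.576, -0.1268, 0.0044]
ee_rot: [0.01, 0.626, 0.78, 0.008]
contact_force: [0.4, 0.0, -2.2]
width: 0.0229
rack mm [-32.4 -72.5   4.4] yaw 89.64 tilt z [ 0.025 -0.001 -1.   ] Ftool [-0.   0.3  2.2] w 22.9 t 7.2667 j6 -2.14
```

View pics/w4.png

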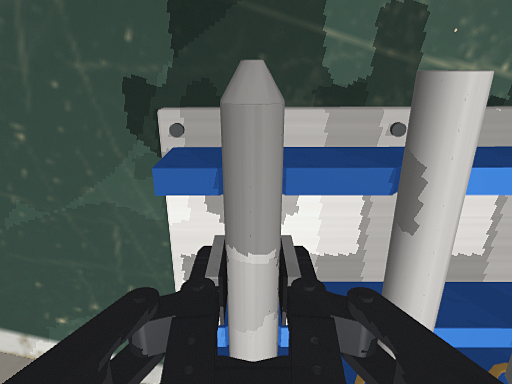

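```bash
python3 -m inch '[[-1,0,-5,0,0],[-1,0,-5,0,0],[-1,0,-3,0,0],[-1,0,0,-12,0],[-1,0,0,-25,0],[-1,0,0,-25,0],[-1,0,0,-10,0],[-1,0,0,0,0]]' ; python3 st.py
python3 - <<'E'
from h import *
P=eyes.get_image('wrist');save(P,'w5.png')
E
```

```text
clock: 7.98
position: [0.5548, -0.1282, 0.0763]
ee_rot: [0.005, 0.626, 0.78, 0.007]
contact_force: [0.6, 0.8, -1.3]
width: 0.0227
rack mm [-53.4 -69.1  76.3] yaw 89.59 tilt z [ 0.017  0.003 -1.   ] Ftool [0.7 0.7 1.4] w 22.7 t 7.9833 j6 -2.15
```

View pics/w5.png

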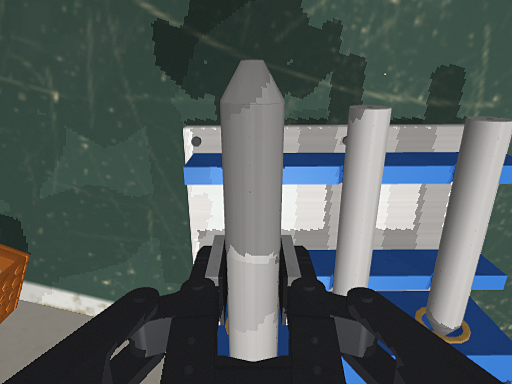

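```bash
python3 -m inch '[[-1,0,0,0,7],[-1,0,0,0,7],[-1,0,0,0,7],[-1,0,0,0,7],[-1,0,0,0,7],[-1,0,0,0,7],[-1,0,0,0,7],[-1,0,0,0,7],[-1,0,0,0,7],[-1,0,0,0,7],[-1,0,0,0,7],[-1,0,0,0,7],[-1,0,0,0,7]]' ; python3 st.py
```

```text
clock: 9.12
position: [0.5384, -0.123, 0.0578]
ee_rot: [-0.008, 0.997, 0.081, -0.006]
contact_force: [0.2, 0.1, -2.7]
width: 0.0227
rack mm [-68.2 -60.5  57.8] yaw -3.64 tilt z [-0.014  0.016 -1.   ] Ftool [ 0.3 -0.1  2.7] w 22.7 t 9.1167 j6 -0.52
```

```bash
python3 -m inch '[[-1,0,0,0,7],[-1,0,0,0,7],[-1,0,0,0,7],[-1,0,0,0,7],[-1,0,0,0,7],[-1,0,0,0,7],[-1,0,0,0,7],[-1,0,0,0,7],[-1,0,0,0,7],[-1,0,0,0,7],[-1,0,0,0,7],[-1,0,0,0,7],[-1,0,0,0,0]]' ; python3 st.py
```

```text
clock: 10.2
position: [0.5212, -0.1174, 0.0384]
ee_rot: [0.004, 0.783, -0.621, -0.028]
contact_force: [-0.2, 0.2, -2.6]
width: 0.0229
rack mm [-83.7 -51.2  38.4] yaw -89.74 tilt z [-0.048  0.029 -0.998] Ftool [-0.2  0.   2.6] w 22.9 t 10.2 j6 0.97
```

```bash
python3 -m inch '[[-1,0,0,-20,0],[-1,0,0,-20,0],[-1,0,0,0,0],[-1,0,0,0,0]]' ; python3 st.py
python3 - <<'E'
from h import *
q=[.5914,-.0489,.2249]
M0=R.from_quat([.626,.78,.008,.010]).as_matrix()
d=M0.T@[np.cos(q[2]),np.sin(q[2]),0]
s=manip.get_state();p,a,M=tool2rack(q,s);w=M@d
print(d,w, 'yaw err',np.degrees(np.arctan2(w[1],w[0])-q[2]),'pitch',np.degrees(np.arcsin(w[2])))
c=rack2w(q,[0,0,0])
off=M@np.array([0,-.0063,-.0456]);print('pin centre rel TCP in world',off)
Rz=np.array([[np.cos(q[2]),np.sin(q[2]),0],[-np.sin(q[2]),np.cos(q[2]),0],[0,0,1]])
print('pin centre rack',(p+Rz@off)*1000)
tgt=np.array([-.040,-.072,None if 0 else 0.075]);print('tool shift for centre->(-40,-72,75)',M.T@Rz.T@(tgt-(p+Rz@off))*1000)
P=eyes.get_image('scene');x,y=170,90;cv2.imwrite('pics/c6.png',cv2.resize(P['frame'][y:y+150,x:x+190,::-1],None,fx=4,fy=4,interpolation=2))
P=eyes.get_image('wrist');save(P,'w6.png')
E
```

```text
clock: 10.53
position: [0.5186, -0.1171, 0.0739]
ee_rot: [0.005, 0.787, -0.617, -0.033]
contact_force: [-0.1, -0.0, -2.7]
width: 0.0231
rack mm [-86.2 -50.2  73.9] yaw -89.14 tilt z [-0.059  0.033 -0.998] Ftool [0.1 0.  2.7] w 23.1 t 10.5333 j6 0.96
[0.0067782 0.9996657 0.024951 ] [-0.96919529 -0.24514176  0.02379076] yaw err -178.6915073599938 pitch 1.3632386301855495
pin centre rel TCP in world [8.78106378e-03 6.00549684e-07 4.51878625e-02]
pin centre rack [-77.61449985 -52.1597773  119.13453515]
tool shift for centre->(-40,-72,75) [ 22.41335707 -39.38578301  41.2643157 ]
```

View pics/c6.png

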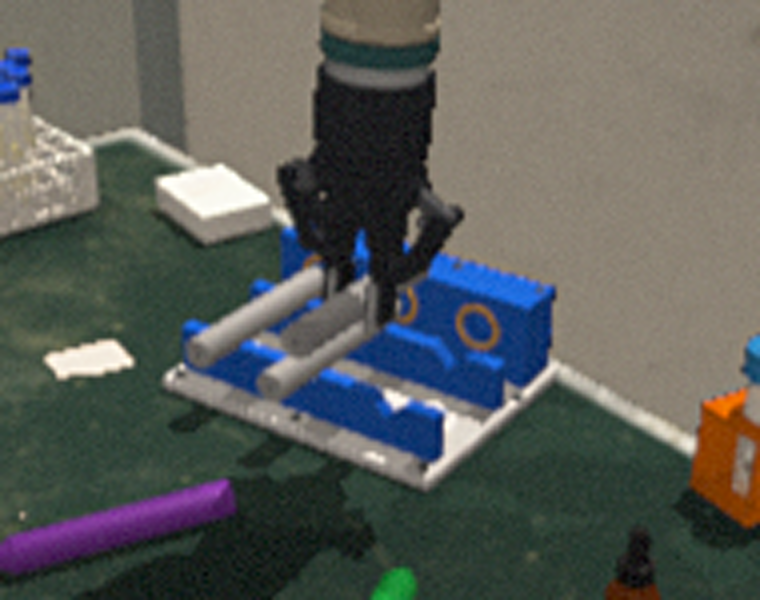

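View pics/w6.png

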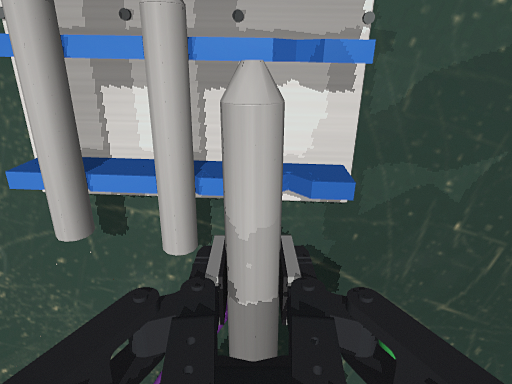

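```bash
cat > pc.py <<'E'
from h import *
import sys
q=[.5914,-.0489,.2249]
M0=R.from_quat([.626,.78,.008,.010]).as_matrix()
d=M0.T@[np.cos(q[2]),np.sin(q[2]),0]
s=manip.get_state();p,a,M=tool2rack(q,s);w=M@d
off=M@np.array([0,-.0063,-.0456])
Rz=np.array([[np.cos(q[2]),np.sin(q[2]),0],[-np.sin(q[2]),np.cos(q[2]),0],[0,0,1]])
c=p+Rz@off
print('yaw err',(np.degrees(np.arctan2(w[1],w[0])-q[2])+180).round(2),'pitch',np.degrees(np.arcsin(w[2])).round(2),'centre',(c*1000).round(1))
t=np.array([float(v) for v in sys.argv[1:4]])/1000
print('shift',(M.T@Rz.T@(t-c)*1000).round(1))
E
python3 -m inch '[[-1,6,-10,0,1],[-1,6,-10,0,0.5],[-1,5,-11,0,0],[-1,5,-11,8,0],[-1,0,0,8,0],[-1,0,0,0,0],[-1,0,0,0,0]]'; python3 st.py; python3 pc.py -44 -72 55
```

```text
clock: 11.22
position: [0.5671, -0.1298, 0.0475]
ee_rot: [0.006, 0.777, -0.628, -0.036]
contact_force: [-0.2, -0.1, -1.8]
width: 0.0226
rack mm [-41.7 -73.5  47.5] yaw -90.82 tilt z [-0.064  0.035 -0.997] Ftool [0.1 0.1 1.8] w 22.6 t 11.2167 j6 1.0
yaw err -0.35 pitch 1.72 centre [-33.  -75.8  92.6]
shift [-1.8  9.  38.3]
```

```bash
python3 -m inch '[[-1,-1,5,0,0],[-1,-1,5,0,0],[-1,0,1,0,0],[-1,0,0,0,0]]'; python3 st.py; python3 pc.py -44 -72 55
python3 - <<'E'
from h import *
P=eyes.get_image('wrist');save(P,'w7.png')
E
```

```text
clock: 11.55
position: [0.5524, -0.1295, 0.0477]
ee_rot: [0.007, 0.777, -0.628, -0.038]
contact_force: [0.0, -0.1, -2.8]
width: 0.0228
rack mm [-56.  -69.9  47.7] yaw -90.82 tilt z [-0.068  0.036 -0.997] Ftool [ 0.3 -0.1  2.8] w 22.8 t 11.55 j6 0.99
yaw err -0.34 pitch 1.93 centre [-47.  -72.3  92.8]
shift [ 1.6 -5.3 37.5]
```

View pics/w7.png

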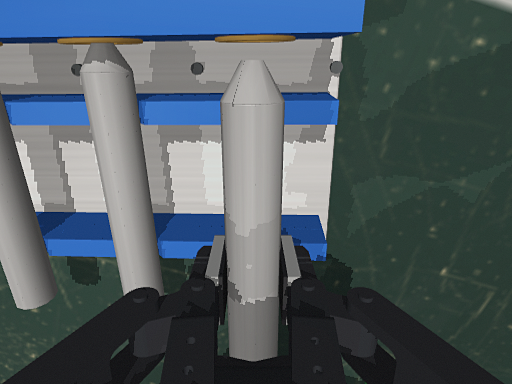

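```bash
python3 -m inch '[[-1,0,-4,0,0],[-1,0,-3,10,0],[-1,0,-1,10,0],[-1,0,0,6,0],[-1,0,0,0,0]]'; python3 st.py; python3 pc.py -40 -72 51
```

```text
clock: 12.02
position: [0.5604, -0.1272, 0.021]
ee_rot: [0.006, 0.777, -0.628, -0.035]
contact_force: [-1.2, -0.9, 1.5]
width: 0.0227
rack mm [-47.6 -69.4  21. ] yaw -90.82 tilt z [-0.063  0.034 -0.997] Ftool [ 0.6  1.4 -1.4] w 22.7 t 12.0167 j6 1.0
yaw err -0.36 pitch 1.68 centre [-38.9 -71.6  66.1]
shift [ 1.1  0.3 15.1]
```

```bash
python3 - <<'E'
from h import *
P=eyes.get_image('wrist');save(P,'w8.png')
P=eyes.get_image('scene');x,y=170,90;cv2.imwrite('pics/c8.png',cv2.resize(P['frame'][y:y+150,x:x+190,::-1],None,fx=4,fy=4,interpolation=2))
E
python3 st.py
```

```text
rack mm [-47.6 -69.5  21.8] yaw -90.82 tilt z [-0.063  0.034 -0.997] Ftool [-0.5  1.1  0.4] w 23.0 t 12.1167 j6 1.0
```

View pics/w8.png

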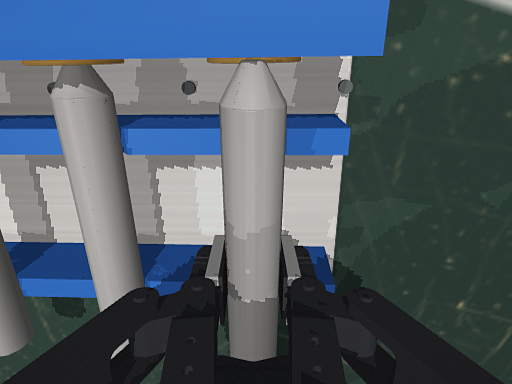

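View pics/c8.png

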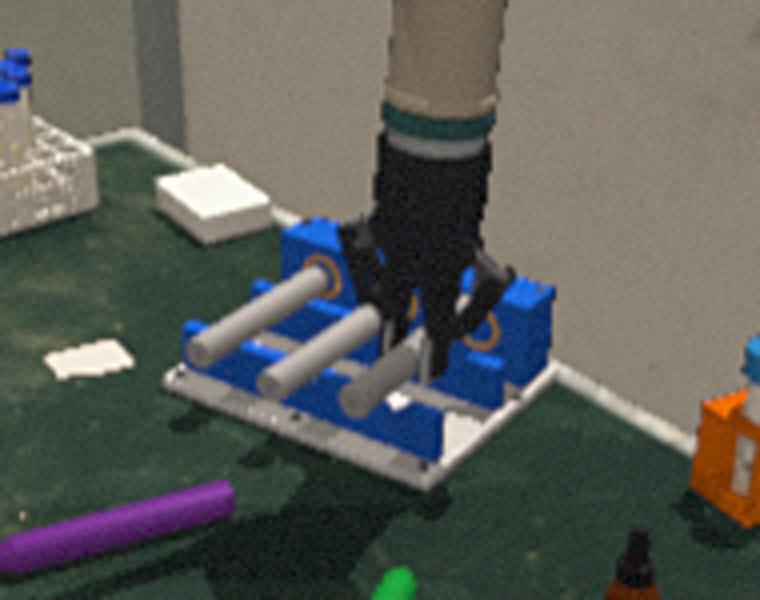

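```bash
python3 -m inch '[[-1,1,4,-1,0],[-1,0,2,0,0],[-1,0,0,6,0],[-1,0,0,6,0],[-1,0,0,0,0]]'; python3 st.py; python3 pc.py -44 -72 51
```

```text
clock: 12.53
position: [0.5539, -0.1294, 0.0102]
ee_rot: [0.006, 0.777, -0.628, -0.035]
contact_force: [-0.8, -0.4, -1.2]
width: 0.0227
rack mm [-54.5 -70.1  10.2] yaw -90.83 tilt z [-0.062  0.034 -0.997] Ftool [0.3 0.8 1.2] w 22.7 t 12.5333 j6 0.99
yaw err -0.37 pitch 1.61 centre [-45.8 -72.3  55.4]
shift [-0.2 -2.1  4.3]
```

```bash
python3 -m inch '[[-1,0,-2,3,0],[-1,0,0,2,0],[-1,0,0,0,0]]'; python3 st.py; python3 pc.py -44 -72 51
python3 - <<'E'
from h import *
P=eyes.get_image('wrist');save(P,'w9.png')
E
```

```text
clock: 12.78
position: [0.5559, -0.1292, 0.0047]
ee_rot: [0.006, 0.777, -0.628, -0.035]
contact_force: [-0.9, -0.9, 2.1]
width: 0.0231
rack mm [-52.5 -70.4   4.7] yaw -90.82 tilt z [-0.062  0.034 -0.998] Ftool [ 0.6  1.2 -2.1] w 23.1 t 12.7833 j6 1.0
yaw err -0.35 pitch 1.61 centre [-43.8 -72.6  49.9]
shift [-0.6  0.3 -1.1]
```

View pics/w9.png

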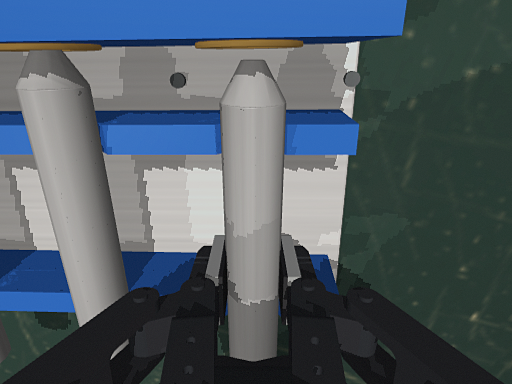

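```bash
python3 -m inch '[[0.2,0,0,0,0],[0.2,0,0,0,0],[0.2,0,0,0,0],[0.2,0,0,0,0]]'; python3 st.py
python3 -m inch '[[0.2,0,0,-15,0],[0.2,0,0,-25,0],[0.2,0,0,-30,0],[0.2,0,0,-30,0],[0.2,0,0,-20,0],[0.2,0,0,0,0]]'; python3 st.py
python3 - <<'E'
from h import *
P=eyes.get_image('wrist');save(P,'w10.png')
E
```

```text
clock: 13.17
position: [0.5571, -0.1292, 0.0056]
ee_rot: [0.006, 0.777, -0.628, -0.034]
contact_force: [0.5, -1.1, -0.5]
width: 0.0513
rack mm [-51.3 -70.6   5.6] yaw -90.82 tilt z [-0.059  0.033 -0.998] Ftool [ 1.2 -0.3  0.4] w 51.3 t 13.1667 j6 1.0
clock: 13.67
position: [0.563, -0.1324, 0.1284]
ee_rot: [0.006, 0.777, -0.628, -0.036]
contact_force: [1.5, -0.1, 0.1]
width: 0.0515
rack mm [-46.3 -75.1 128.4] yaw -90.84 tilt z [-0.064  0.036 -0.997] Ftool [ 0.4 -1.4 -0.2] w 51.5 t 13.6667 j6 1.0
```

View pics/w10.png

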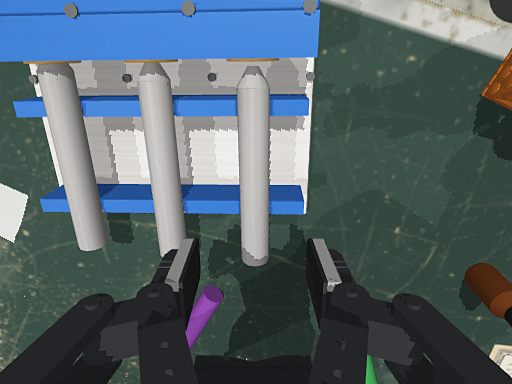

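```bash
cat > to.py <<'E'
# shift in tool axes to bring TCP to rack x y z (mm)
from h import *
import sys
q=[.5914,-.0489,.2249]
s=manip.get_state();p,a,M=tool2rack(q,s)
Rz=np.array([[np.cos(q[2]),np.sin(q[2]),0],[-np.sin(q[2]),np.cos(q[2]),0],[0,0,1]])
t=np.array([float(v) for v in sys.argv[1:4]])
up=-Rz@M[:,2];print('tip rack',(p*1000+up*25).round(1))
print('shift',(M.T@Rz.T@(t-p*1000)).round(1),'turn to -90:',round(a+90,2))
E
python3 to.py -150 -72 110
python3 -m inch '[[-1,0,25,0,0.8],[-1,0,25,0,0],[-1,0,25,0,0],[-1,0,22,0,0],[-1,0,0,0,0],[-1,0,0,0,0]]'; python3 st.py;python3 to.py -150 -72 13
```

```text
tip rack [-45.7 -75.8 151.7]
shift [ -0.2 101.8  22.7] turn to -90: -0.85
clock: 14.22
position: [0.4598, -0.1492, 0.1246]
ee_rot: [0.008, 0.773, -0.633, -0.042]
contact_force: [-0.0, 0.2, 0.3]
width: 0.0003
rack mm [-150.7  -68.4  124.6] yaw -91.62 tilt z [-0.075  0.042 -0.996] Ftool [-0.3 -0.  -0.3] w 0.3 t 14.2167 j6 0.91
tip rack [-149.1  -69.9  149.5]
shift [  9.8  -8.1 110.9] turn to -90: -1.62
```

```bash
python3 -m inch '[[-1,2,-1,25,-1.6],[-1,2,-1,30,0],[-1,2,-1,30,0],[-1,1,-1,18,0],[-1,1,-1,5,0],[-1,0,0,0,0]]'; python3 st.py;python3 to.py -145 -70.5 13
python3 - <<'E'
from h import *
P=eyes.get_image('wrist');save(P,'w11.png')
E
```

```text
clock: 14.72
position: [0.4614, -0.1507, 0.0092]
ee_rot: [0.006, 0.782, -0.622, -0.042]
contact_force: [0.6, 0.4, 0.1]
width: 0.0001
rack mm [-149.5  -70.2    9.2] yaw -89.93 tilt z [-0.073  0.043 -0.996] Ftool [-0.3 -0.7 -0.2] w 0.1 t 14.7167 j6 0.88
tip rack [-147.9  -71.7   34.1]
shift [ 0.  -4.2 -4.1] turn to -90: 0.07
```

View pics/w11.png

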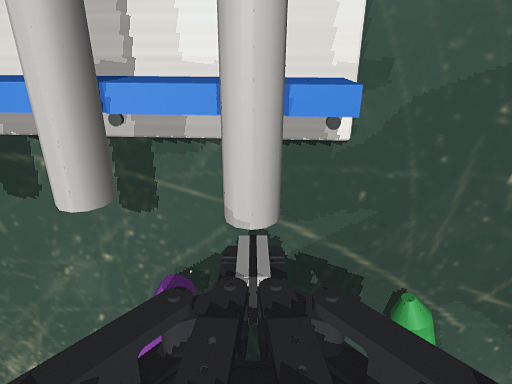

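```bash
python3 -m inch '[[-1,0,-5,0,0],[-1,0,-5,-1,0],[-1,0,-5,0,0],[-1,0,-5,-1,0],[-1,0,-5,0,0],[-1,0,-5,-1,0],[-1,0,-4,0,0],[-1,0,-4,0,0],[-1,0,0,0,0]]'; python3 st.py;python3 to.py -102 -70.5 13
```

```text
clock: 15.52
position: [0.5058, -0.1424, 0.0151]
ee_rot: [0.006, 0.783, -0.621, -0.038]
contact_force: [-1.0, -0.3, 0.0]
width: -0.0001
rack mm [-104.3  -72.    15.1] yaw -89.81 tilt z [-0.067  0.039 -0.997] Ftool [0.1 1.1 0. ] w -0.1 t 15.5167 j6 0.92
tip rack [-102.9  -73.3   40. ]
shift [-1.4 -2.5  2. ] turn to -90: 0.19
```

```bash
python3 -m inch '[[-1,0,-2,0,0],[-1,0,-2,0,0],[-1,0,-2,0,0]]'; python3 st.py
python3 - <<'E'
from h import *
P=eyes.get_image('wrist');save(P,'w12.png')
P=eyes.get_image('scene');x,y=170,90;cv2.imwrite('pics/c12.png',cv2.resize(P['frame'][y:y+150,x:x+190,::-1],None,fx=4,fy=4,interpolation=2))
E
```

```text
clock: 15.77
position: [0.5048, -0.1412, 0.0139]
ee_rot: [0.01, 0.784, -0.62, -0.044]
contact_force: [-4.0, -1.7, 0.5]
width: 0.0001
rack mm [-105.   -70.7   13.9] yaw -89.67 tilt z [-0.081  0.038 -0.996] Ftool [ 0.7  4.3 -0.2] w 0.1 t 15.7667 j6 0.93
```

View pics/w12.png

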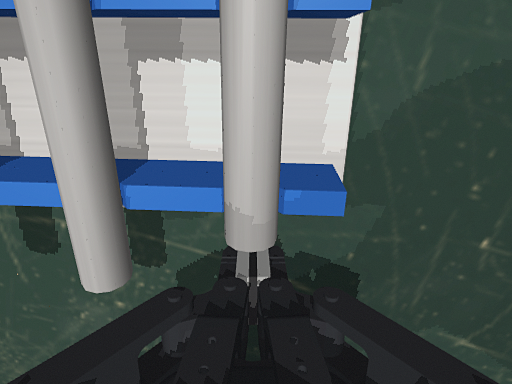

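View pics/c12.png

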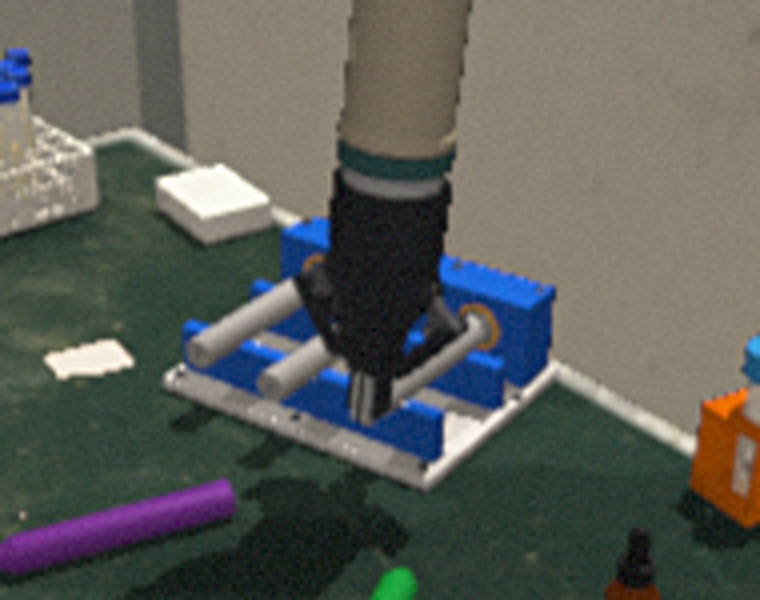

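```bash
cat > px.py <<'E'
from h import *
import sys
q=[.5914,-.0489,.2249]
s=manip.get_state();C=wristcam(eyes.get_image('wrist'),s)
def pix(u,z):
    Rm=cv2.Rodrigues(C['rvec'])[0];o=-Rm.T@C['tvec'];d=Rm.T@np.linalg.inv(C['K'])@np.r_[u,1];w=o+d*(z-o[2])/d[2]
    c,sn=np.cos(q[2]),np.sin(q[2]);e=w[:2]-q[:2];return np.round([1000*(c*e[0]+sn*e[1]),1000*(-sn*e[0]+c*e[1])],1)
a=[float(v) for v in sys.argv[1:]]
for i in range(0,len(a),3): print(a[i:i+3],pix(a[i:i+2],a[i+2]/1000))
E
python3 px.py 252 250 62 300 185 47 300 211 47 105 291 62 235 250 57; python3 st.py
```

```text
[252.0, 250.0, 62.0] [-89.9 -73.9]
[300.0, 185.0, 47.0] [-65.5 -93.9]
[300.0, 211.0, 47.0] [-78.2 -94.7]
[105.0, 291.0, 62.0] [-115.5   -5.4]
[235.0, 250.0, 57.0] [-93.6 -66.1]
rack mm [-105.   -70.6   13.8] yaw -89.68 tilt z [-0.081  0.038 -0.996] Ftool [ 1.   6.1 -0.8] w -0.1 t 15.9167 j6 0.93
```

```bash
python3 -m inch '[[-1,0,10,0,0],[-1,0,15,0,0],[-1,0,14,0,0],[-1,0,0,0,0]]'; python3 st.py;python3 to.py -145 1.5 13
```

```text
clock: 16.25
position: [0.4661, -0.1507, 0.0165]
ee_rot: [0.009, 0.784, -0.62, -0.042]
contact_force: [-0.3, -0.3, 1.2]
width: 0.0002
rack mm [-144.9  -71.3   16.5] yaw -89.68 tilt z [-0.078  0.038 -0.996] Ftool [ 0.1  0.4 -1.2] w 0.2 t 16.25 j6 0.88
tip rack [-143.2  -72.6   41.4]
shift [-72.5  -0.8   7.5] turn to -90: 0.32
```

```bash
python3 -m inch '[[-1,-18,0,1,0],[-1,-18,0,2,0],[-1,-18,0,2,0],[-1,-16,0,1,0],[-1,0,0,0,0],[-1,0,0,0,0]]'; python3 st.py;python3 to.py -145 1.5 13
python3 - <<'E'
from h import *
P=eyes.get_image('wrist');save(P,'w13.png')
E
```

```text
clock: 16.75
position: [0.4524, -0.0824, 0.0159]
ee_rot: [0.006, 0.781, -0.623, -0.037]
contact_force: [0.6, -0.3, 1.2]
width: 0.0003
rack mm [-142.9   -1.7   15.9] yaw -90.08 tilt z [-0.066  0.037 -0.997] Ftool [ 0.4 -0.5 -1.2] w 0.3 t 16.75 j6 0.99
tip rack [-141.5   -3.    40.8]
shift [-3.1  1.9  3.2] turn to -90: -0.08
```

View pics/w13.png

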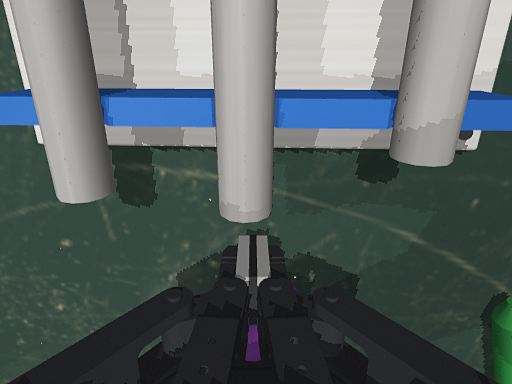

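```bash
python3 -m inch '[[-1,-3,-5,0,0],[-1,0,-5,0,0],[-1,0,-5,0,0],[-1,0,-5,0,0],[-1,0,-5,-1,0],[-1,0,-5,0,0],[-1,0,-5,0,0],[-1,0,-3,0,0],[-1,0,-2,0,0],[-1,0,-2,0,0]]'; python3 st.py;python3 to.py -104 1.5 13
python3 - <<'E'
from h import *
P=eyes.get_image('wrist');save(P,'w14.png')
E
```

```text
clock: 17.63
position: [0.4893, -0.073, 0.0141]
ee_rot: [0.013, 0.781, -0.623, -0.044]
contact_force: [-7.5, -3.5, 6.0]
width: -0.0003
rack mm [-104.9   -0.8   14.1] yaw -90.09 tilt z [-0.085  0.034 -0.996] Ftool [ 1.4  8.5 -5.5] w -0.3 t 17.6333 j6 1.04
tip rack [-103.    -2.1   39. ]
shift [-2.2 -1.   1.1] turn to -90: -0.09
```

View pics/w14.png

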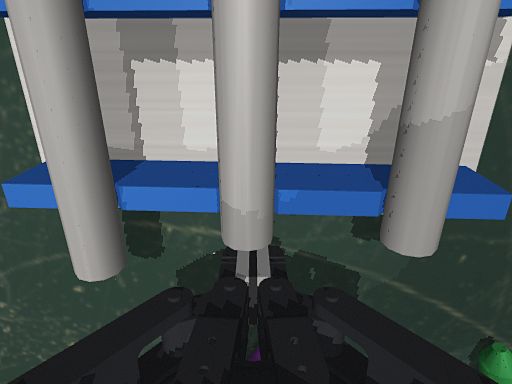

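```bash
python3 px.py 245 249 62 410 256 62 97 280 62 300 188 47 300 213 47; python3 -m inch '[[-1,0,10,0,0],[-1,0,15,0,0],[-1,0,12,0,0],[-1,0,0,0,0]]'; python3 st.py;python3 to.py -140 73.5 13
```

```text
[245.0, 249.0, 62.0] [-89.3  -1. ]
[410.0, 256.0, 62.0] [-90.3 -70.2]
[97.0, 280.0, 62.0] [-108.5   67.4]
[300.0, 188.0, 47.0] [-66.8 -24.3]
[300.0, 213.0, 47.0] [-79.2 -25. ]
clock: 18.07
position: [0.4554, -0.0819, 0.0167]
ee_rot: [0.011, 0.781, -0.623, -0.041]
contact_force: [-0.6, 0.7, 0.3]
width: -0.0004
rack mm [-139.9   -1.8   16.7] yaw -90.08 tilt z [-0.078  0.034 -0.996] Ftool [-0.8  0.4 -0.2] w -0.4 t 18.0667 j6 1.01
tip rack [-138.2   -3.1   41.6]
shift [-75.1  -0.3   7.5] turn to -90: -0.08
```

Both home so far (rears at about −90 and −89). Now the left pin.

```bash
python3 -m inch '[[-1,-19,0,1,0],[-1,-19,0,2,0],[-1,-19,0,2,0],[-1,-19,0,1,0],[-1,-3,0,0,0],[-1,0,0,0,0]]'; python3 st.py;python3 to.py -140 73.5 13
python3 - <<'E'
from h import *
P=eyes.get_image('wrist');save(P,'w15.png')
E
```

```text
clock: 18.57
position: [0.4435, -0.0039, 0.0156]
ee_rot: [0.007, 0.779, -0.625, -0.035]
contact_force: [-0.4, 0.2, -0.1]
width: -0.0002
rack mm [-134.1   76.9   15.6] yaw -90.45 tilt z [-0.063  0.033 -0.997] Ftool [-0.3  0.4  0.1] w -0.2 t 18.5667 j6 1.15
tip rack [-132.7   75.7   40.5]
shift [3.5 5.8 2.7] turn to -90: -0.45
```

View pics/w15.png

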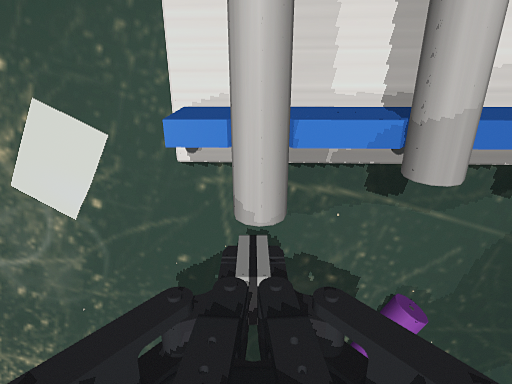

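```bash
python3 -m inch '[[-1,3,-4,0,-0.4],[-1,0,-5,0,0],[-1,0,-5,0,0],[-1,0,-5,0,0],[-1,0,-5,0,0],[-1,0,-4,0,0],[-1,0,-2,0,0],[-1,0,-2,0,0]]'; python3 st.py
python3 - <<'E'
from h import *
P=eyes.get_image('wrist');save(P,'w16.png')
E
```

```text
clock: 19.28
position: [0.474, -0.0037, 0.013]
ee_rot: [0.011, 0.781, -0.623, -0.039]
contact_force: [-6.5, -2.4, 4.9]
width: -0.0001
rack mm [-104.4   70.3   13. ] yaw -90.15 tilt z [-0.075  0.031 -0.997] Ftool [ 0.7  7.1 -4.5] w -0.1 t 19.2833 j6 1.16
```

View pics/w16.png

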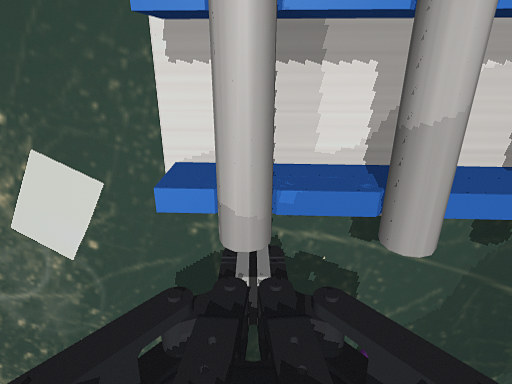

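```bash
python3 px.py 243 250 62 408 256 62; python3 -m inch '[[-1,0,10,0,0],[-1,0,15,0,0],[-1,0,10,-10,0],[-1,0,0,-30,0],[-1,0,0,-35,0],[-1,0,0,-35,0],[-1,12,0,-35,0],[-1,25,0,0,0],[-1,25,0,0,0],[-1,10,-15,0,0],[-1,0,-15,0,0],[-1,0,0,0,0],[-1,0,0,0,0]]'; python3 st.py
python3 - <<'E'
from h import *
P=eyes.get_image('wrist');save(P,'w17.png')
P=eyes.get_image('scene');x,y=170,90;cv2.imwrite('pics/c17.png',cv2.resize(P['frame'][y:y+150,x:x+190,::-1],None,fx=4,fy=4,interpolation=2))
E
```

```text
[243.0, 250.0, 62.0] [-89.1  71.1]
[408.0, 256.0, 62.0] [-89.9   2.3]
clock: 20.47
position: [0.5002, -0.0848, 0.1628]
ee_rot: [0.007, 0.781, -0.624, -0.03]
contact_force: [-0.6, 0.3, -0.7]
width: 0.0001
rack mm [-96.9 -14.6 162.8] yaw -90.15 tilt z [-0.056  0.028 -0.998] Ftool [-0.4  0.5  0.7] w 0.1 t 20.4667 j6 1.03
```

View pics/w17.png

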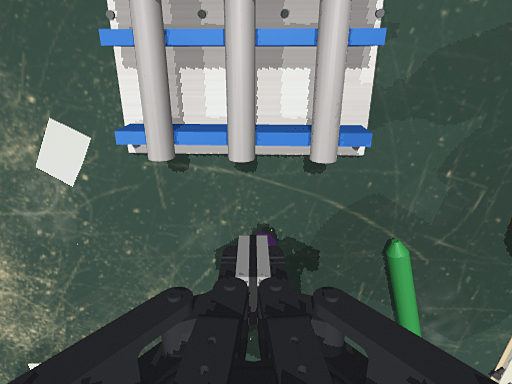

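View pics/c17.png

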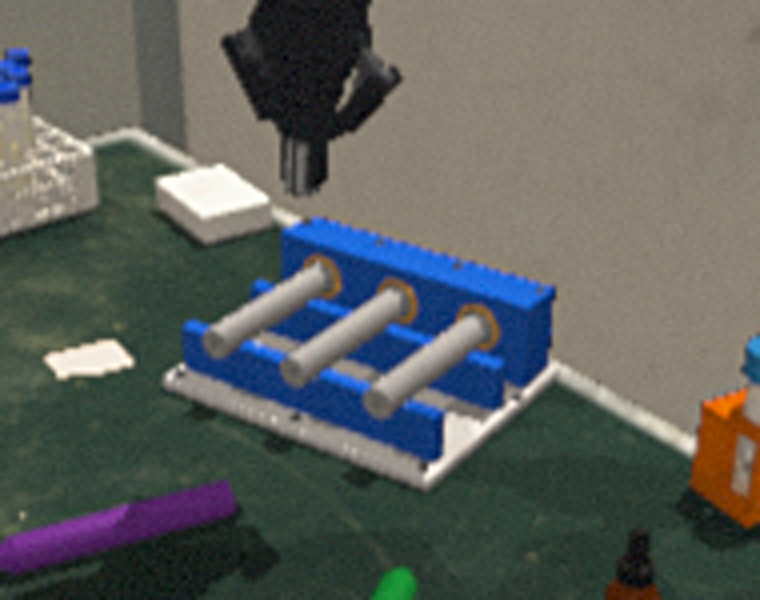

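```bash
python3 px.py 160 160 62 241 161 62 323 162 62 300 145 47; python3 - <<'E'
from rig import manip
print(manip.sign_off())
E
```

```text
[160.0, 160.0, 62.0] [-89.9  69.2]
[241.0, 161.0, 62.0] [-90.   -1.1]
[323.0, 162.0, 62.0] [-90.1 -70.9]
[300.0, 145.0, 47.0] [-79.3 -52.3]
the job is handed in; nothing more can be done
None
```

All three pins are fully home, chamfered end first, and the job is handed in at about 20.5 s of the 64 s allowed. `sign_off` gave no verdict.

- **What I did:** The pin at y = −72 mm was in square end first. I gripped it, drew it back, lifted it, turned it end for end and laid it in its notches again. Then I pushed all three pins home from behind with the fingers shut, ending at about 6 to 9 N against a firm stop.
- **Final checks:** The wrist camera puts the three rear ends at rack x = −89.9, −90.0 and −90.1 mm, so the middles are at about −10 mm (home is −9, limits −13 to −5). In the last scene picture all three lie in their notches with the gripper clear above them. I did not measure the bottles afterwards, but the arm never went near them.
- **Failed first grasp:** The real fingertips sit about 25 mm behind the reported TCP (the state's tool tip position), so the first grip closed on top of the pin without moving it. I worked the offset out from the pictures and lowered the hand to suit.
- **Other problems:**
  - The tool tilted by up to about 5° and drifted during long turns, which I corrected by measuring again.
  - The turned pin's tip brushed the top of the brass flange once while being lowered, at only a few newtons, and I backed it off.

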